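Dispense one heavy washer and push it into the empty nest

ROBOT

A 6-joint arm with a two-finger parallel gripper is mounted at the origin on the work surface. World frame = base frame: x ahead of the robot, y to its left, z up, the work surface at z = 0. Lengths are in m, angles in rad, forces in N, time in s.
With the tool pointing down it reaches from about 0.35 to 0.775 m from the base axis. Payload 7.3 kg.
Tool frame: the origin (TCP) lies on the front face of the gripper's body, between the roots of the fingers; the fingertips stand 66 mm ahead of it and the grasp point (between the pads) lies 47 mm ahead of it; z points along the fingers, y is the direction in which the jaws open and shut (so a half turn about z gives the same grasp; the last joint's range is limited). The gripper opens to 92 mm and grips with 3 to 60 N. Pads are 19 mm wide; open, the fingers measure 130 mm over their backs; the gripper's body (75 mm by 190 mm) begins 47 mm behind the grasp point.
Start: joints at [-1.391, 0.342, 1.524, -0, 1.275, -0.146], TCP at [0.168, -0.497, 0.292] pointing down, gripper open.
Joint ranges: [-2.53, 2.53], [-0.77, 2.02], [0.04, 2.7], [-1, 4.14], [0.28, 2.66], [-3.11, 3.11]. Speed limits (rad/s): [2.57, 2.57, 3.14, 3.14, 3.14, 3.14].

INTERFACE

Orientations are given as [roll, pitch, yaw] about the fixed x, y, z axes, in that order (R = Rz(yaw) Ry(pitch) Rx(roll)).
In Python, from cell import observe, read_camera, hand_in, search_frame, tip_of gives the robot as it stands. The module is installed in compiled form; this text tells all that it offers.
- The arm moves only by the tool apply_moves, never from a script. Its argument "motion" is a list of rows, each an object with "offset": the shift along the tool's x, y, z in mm, a list of three; "rotation": the turn, a rotation vector about the tool's x, y, z in rad, a list of three. In form: [{"offset": [x, y, z], "rotation": [rx, ry, rz]}, ...]. A call has 1 to 12 rows; each row shifts and turns the pose as measured when the row begins, along the tool's axes as they then stand; what a row does not reach is not made up. A row lasts 1/12 s, in which the tool goes at most 41.7 mm and 7.16 degrees, less where a joint would pass 70% of its speed; a pose out of reach is approached as far as the arm can. A call with a gripper value outside its range is refused whole. "grip" is the closure, from 0 (fully open) to 1 (shut), set as the call begins (left out, the last holds). The fingers move at their own pace and stop on an object; "grip_force" is the grip in N (left out, the last holds). Time passes only in rows, so rows that do not move let the fingers close. It gives the time, the measured TCP pose, the force and the opening at its end, in the units of the state.
- observe(): the state, without advancing time (a new reading comes with each control period).
- read_camera(name): name is "side" or "top" or "wrist"; returns a dict with "img" (384x512x3 uint8, red, green, blue), "camera_matrix" (3x3 intrinsics, pixels), "R" (3x3) and "t" (3): a world point X has camera coordinates R X + t; the wrist camera has in their place "tool_from_camera" (4x4, takes a point from camera to tool coordinates, whose origin is the TCP and whose axes are the flange's). Camera axes: x right, y down, z forward; pixel columns grow to the right and rows downward; lengths in m; the calibration is good to about 2 mm. A picture is of the moment at which its call begins: read the wrist's pose just before it. There is no depth.
- hand_in(): hands the job in, once; it reports no verdict.
Trained networks look in a picture, given as the dict that the camera call returned (one of the last four; its "shot" number tells which), for a name from the list of things; names that differ only in an ending like _2 or _b are one class to them, and where a whole thing is asked for, a point or a joint stands for the part that bears it (a point fixed in the world has none). Each returns a list of dicts, best first, with "score" (0 to 1); they miss things now and then, are a little off and sometimes report something else, mostly with a low value. They report only what shows in the picture. A call takes as long as a camera call.
- search_frame(query, picture): "location" ([x, y, z] in m, in world coordinates, good to about 4 mm: the middle of the surface that is visible of it).
- tip_of(query, picture): "location" ([x, y, z] in m, in world coordinates, good to about 4 mm: a listed point, or the origin of a listed thing).
The state is a dict: "time": time; "qpos": joint angles; "qvel": joint speeds; "joint_efforts": joint torques, N m; "tool_pos": TCP position; "tool_rot": TCP orientation; "contact_force": force on the tool from outside, world axes, zero at the start; "torque": the same for the moment, N m; "opening": finger opening in m.
Only numpy, scipy, OpenCV 4.12 (cv2) and the standard library are available. Lean on these libraries where they do the work, as an engineer would, in place of code of your own. Each camera call takes 0.05 s, during which the arm holds its last target.

TASK

Press the black palm knob of the washer feeder all the way in, once, so that a single washer comes out at the other end, and let the plunger spring fully back. Then push that washer flat across the bench with a fingertip into the empty one of the two aluminium nests, fully home against the back of its seat. Do not lift or carry the washer, and leave alone the washer already lying in the other nest, the bolt, the screwdriver and the blue bin of clips.

Things in the scene. Friction and masses are not known exactly. Their poses are not given: they have to be found in the camera images.
- feeder: Fixed aluminium washer feeder. Origin: on the bench under its magazine; +x = pressing and outlet direction. Housing x -113 to +27 mm, 63 wide (97 over its 6 mm feet), 22-38 high; four magazine rods 60 mm high hold five stacked washers, the lowest lying on the bench itself. A full press slides it out through the gate at x = +27 mm; it then lies flat on the bench, centre near x = +68 mm, y = 0.
- plunger (a joint): Travel of the feeder's spring-return plunger in m: 0 = out (rest), 0.070 = pressed fully in against its stop. Level, along the feeder's +x. The spring takes about 4 N to start and 11 N at the end of travel; let go, it returns to 0 by itself. Only a full press brings the washer out.
- plunger_face (a point): Centre of the outer face of the black round palm knob (38 mm diameter, upright, slightly domed), 22 mm above the bench, at x = -203 mm in the feeder's frame at rest; moves with the plunger; axes as the feeder's. The knob sits on a level 12 mm rod, 66 mm of it showing. Press it level towards the feeder's +x, e.g. with the outside of fingers that point down.
- washer1_mid (a point): Centre (half-way up) of the lowest washer in the magazine, the one that comes out: plain steel, 44 mm diameter, 8 mm thick, 21 mm hole shown on top but solid to touch, about 75 g. Its centre is 4 mm above the bench when flat.
- washer2_mid (a point): Centre of the second washer from the bottom; it drops 8 mm when the first has gone and must stay in the magazine.
- washer3_mid (a point): Centre of the third washer in the magazine; likewise stays.
- washer4_mid (a point): Centre of the fourth washer in the magazine; likewise stays.
- washer5_mid (a point): Centre of the top washer in the magazine; likewise stays.
- nest_empty_seat (a point): Bench-level centre of the empty nest's seat: the washer's centre must end here. x points into the seat, which is open to -x (towards the robot). Fixed aluminium block 12 mm high, 78 wide, x = -17 to +71 mm. U-shaped pocket down to the bench, 50 mm wide, back wall at x = +23 mm, bevelled mouth; a washer fully home sticks out 5 mm. Two dowels 26 mm high at x = 50, y = +/-22 mm.
- nest_full: The other nest, same block and same frame (origin at the bench-level centre of its seat, open to -x), already holding a washer. Either nest may be the left or the right one.
- set_washer_mid (a point): Centre of the washer that already lies in the full nest; leave it alone.
- bolt: Bystander: loose steel hex bolt standing on its head, 33 mm across the head, 73 mm high, 20 mm shank. Origin at the centre of its underside.
- screwdriver: Bystander: screwdriver with black handle lying on the bench, 210 mm long along its x, handle to -x. Origin on the bench under its middle.
- clip_bin: Bystander: blue open plastic bin of steel clips, 100 x 150 x 50 mm, loose. Origin at the centre of its underside.

How it is judged:
By the outcome, as a careful person would: the job done as asked, in the order asked, and still so for the second after the job is handed in, with the robot touching nothing.
It also fails if it takes over 72 s, if anything falls off the work surface, if the arm or the gripper's body presses on something with over 40 N, if the wrist force passes 120 N, or if a joint passes its speed limit or range.

## Working session

There is one attempt and no reset: what is moved stays moved. The work goes in short steps, Python scripts to look and compute and a tool call to move; the robot and the scene stay as the last step left them, time stands still between calls to the robot, and variables do not carry over. Pictures are saved under pics/ and viewed, and the job is handed in when it is done.

Besides the shell and the picture viewer there is one more tool, called as name(argument=value, ...), one argument or row to a line, values as JSON. apply_moves: Moves the arm, as the interface text tells. Its arguments: {"type":"object","properties":{"motion":{"type":"array"},"grip":{"type":"number"},"grip_force":{"type":"number"}},"required":["motion"]}

```bash
mkdir -p pics; cat > h.py <<'E'
import numpy as np, cv2
from cell import observe, read_camera, hand_in, search_frame, tip_of
def save(p,n): cv2.imwrite(f'pics/{n}.png', p['img'][:,:,::-1])
def st():
    s=observe(); print('t',round(s['time'],2),'pos',np.round(s['tool_pos'],4),'rot',np.round(s['tool_rot'],3),'F',np.round(s['contact_force'],1),'op',round(s['opening'],4)); return s
E
python3 - <<'E'
from h import *
st()
for c in ['top','side']:
    p=read_camera(c); save(p,c+'0')
    for q in ['feeder','plunger_face','washer1_mid','nest_empty_seat','nest_full','set_washer_mid','bolt','screwdriver','clip_bin']:
        print(c,q,[(np.round(r['location'],3).tolist(),round(r['score'],2)) for r in tip_of(q,p)[:3]])
E
```

```text
t 0.0 pos [ 0.168  -0.4971  0.2916] rot [-3.14  -0.     0.326] F [-0.1 -0.  -0.2] op 0.0917
top feeder [([0.48, 0.018, -0.001], 0.92)]
top plunger_face [([0.435, -0.179, 0.021], 0.54)]
top washer1_mid [([0.435, 0.289, -0.001], 0.21)]
top nest_empty_seat [([0.662, -0.008, -0.004], 0.82)]
top nest_full [([0.662, 0.109, -0.002], 0.85), ([0.48, 0.019, -0.001], 0.16)]
top set_washer_mid [([0.658, 0.108, 0.001], 0.79)]
top bolt []
top screwdriver [([0.433, 0.291, 0.002], 0.69)]
top clip_bin [([0.641, 0.418, 0.0], 0.8)]
side feeder []
side plunger_face [([0.432, -0.18, 0.025], 0.64)]
side washer1_mid []
side nest_empty_seat [([0.659, -0.012, -0.001], 0.72)]
side nest_full [([0.663, 0.108, 0.005], 0.62), ([0.676, -0.192, -0.003], 0.48)]
side set_washer_mid [([0.662, 0.111, 0.007], 0.45)]
side bolt []
side screwdriver [([0.434, 0.286, 0.002], 0.82)]
side clip_bin [([0.643, 0.419, -0.001], 0.65)]
```

View pics/top0.png

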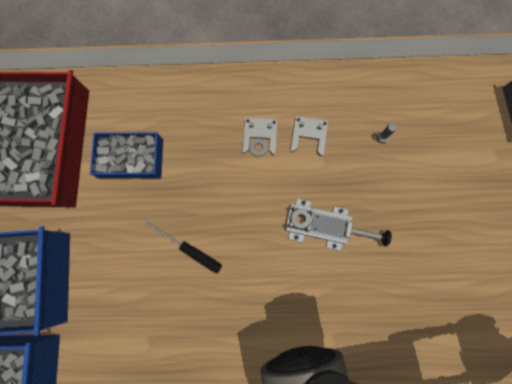

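View pics/side0.png

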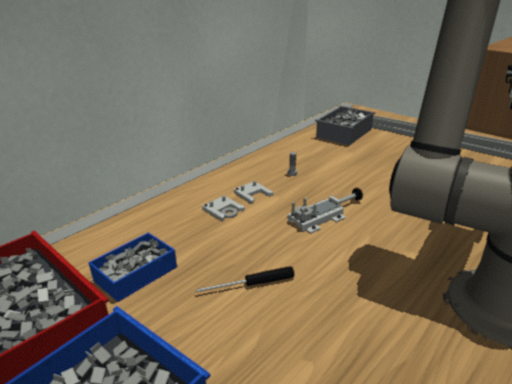

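apply_moves(
  motion=[
    {"offset":[0,0,0],"rotation":[0,0,-0.113]},
    {"offset":[0,0,0],"rotation":[0,0,-0.113]},
    {"offset":[0,0,0],"rotation":[0,0,-0.113]},
    {"offset":[0,0,0],"rotation":[0,0,-0.113]},
    {"offset":[0,0,0],"rotation":[0,0,-0.113]},
    {"offset":[0,0,0],"rotation":[0,0,-0.113]},
    {"offset":[0,0,0],"rotation":[0,0,-0.113]},
    {"offset":[0,0,0],"rotation":[0,0,-0.113]},
    {"offset":[0,0,0],"rotation":[0,0,-0.113]},
    {"offset":[0,0,0],"rotation":[0,0,0]},
  ],
  grip=1,
  grip_force=20,
)

```text
time: 1.83
tool_pos: [0.1681, -0.4974, 0.2922]
tool_rot: [3.141, 0.0, 1.392]
contact_force: [0.1, -0.7, -0.0]
opening: 0.0296
```

```bash
cat >> h.py <<'E'
from scipy.spatial.transform import Rotation as Ro
def plan(target,yaw=None):
    s=st(); R=Ro.from_euler('xyz',s['tool_rot']).as_matrix()
    d=R.T@(np.array(target)-s['tool_pos'])*1000
    print('offset total',np.round(d,1),'norm',round(np.linalg.norm(d),1),'rows>=',int(np.ceil(np.linalg.norm(d)/41)))
    print('tilt fix rotvec to yaw',end=' ')
    y=s['tool_rot'][2] if yaw is None else yaw
    T=Ro.from_euler('xyz',[np.pi,0,y]).as_matrix(); print(np.round(Ro.from_matrix(R.T@T).as_rotvec(),4))
E
python3 -c "
from h import *
print(read_camera('wrist')['tool_from_camera'])
plan([0.43,-0.1,0.36],1.342)"
```

```text
[[ 8.95399740e-04 -9.66964928e-01 -2.54907879e-01  6.70039826e-02]
 [ 9.99999582e-01  8.18690540e-04  4.07026754e-04  1.68057834e-03]
 [-1.84889927e-04 -2.54908137e-01  9.66965257e-01 -9.24569840e-02]
 [ 0.00000000e+00  0.00000000e+00  0.00000000e+00  1.00000000e+00]]
t 1.88 pos [ 0.1681 -0.4974  0.2923] rot [3.141 0.    1.387] F [ 0.4 -0.5 -0. ] op 0.0255
offset total [438.6 184.7 -67.7] norm 480.7 rows>= 12
tilt fix rotvec to yaw [0.0001 0.0001 0.0447]
```

apply_moves(
  motion=[
    {"offset":[36.5,15.5,-6],"rotation":[0,0,0.045]},
    {"offset":[36.5,15.5,-6],"rotation":[0,0,0]},
    {"offset":[36.5,15.5,-6],"rotation":[0,0,0]},
    {"offset":[36.5,15.5,-6],"rotation":[0,0,0]},
    {"offset":[36.5,15.5,-6],"rotation":[0,0,0]},
    {"offset":[36.5,15.5,-6],"rotation":[0,0,0]},
    {"offset":[36.5,15.5,-6],"rotation":[0,0,0]},
    {"offset":[36.5,15.5,-6],"rotation":[0,0,0]},
    {"offset":[36.5,15.5,-6],"rotation":[0,0,0]},
    {"offset":[36.5,15.5,-6],"rotation":[0,0,0]},
    {"offset":[36.5,15.5,-6],"rotation":[0,0,0]},
    {"offset":[36.5,15.5,-6],"rotation":[0,0,0]},
  ],
)

```text
time: 2.88
tool_pos: [0.4634, -0.1108, 0.3659]
tool_rot: [3.139, 0.001, 1.272]
contact_force: [1.6, -1.4, 0.6]
opening: 0.0007
```

apply_moves(
  motion=[
    {"offset":[0,0,0],"rotation":[0,0,0]},
    {"offset":[0,0,0],"rotation":[0,0,0]},
  ],
)

```text
time: 3.05
tool_pos: [0.4674, -0.1043, 0.3671]
tool_rot: [3.136, -0.001, 1.274]
contact_force: [-0.3, -0.5, 0.0]
opening: 0.0003
```

```bash
python3 - <<'E'
from h import *
st()
p=read_camera('wrist'); save(p,'w1')
for q in ['feeder','plunger_face','washer1_mid','washer5_mid','nest_empty_seat','nest_full','set_washer_mid','bolt']:
        print(q,[(np.round(r['location'],4).tolist(),round(r['score'],2)) for r in tip_of(q,p)[:3]])
E
```

```text
t 3.05 pos [ 0.4674 -0.1043  0.3671] rot [ 3.136e+00 -1.000e-03  1.274e+00] F [-0.3 -0.5  0. ] op 0.0003
feeder []
plunger_face [([0.4381, -0.1793, 0.0225], 0.72)]
washer1_mid []
washer5_mid [([0.4816, 0.0158, 0.0333], 0.88), ([0.4376, -0.1804, 0.0228], 0.38)]
nest_empty_seat []
nest_full []
set_washer_mid []
bolt [([0.6805, -0.1926, -0.0008], 0.72)]
```

View pics/w1.png

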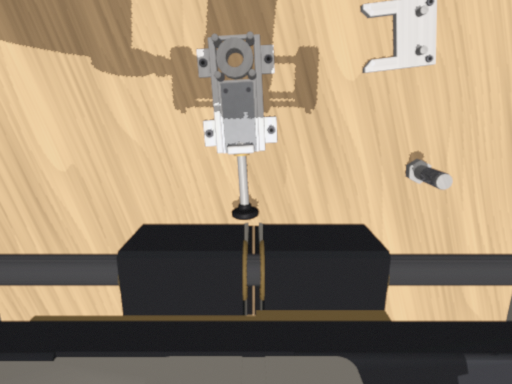

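```bash
cat >> h.py <<'E'
def unproj(p,uv,z,s=None):
    K=p['camera_matrix']; ray=np.linalg.inv(K)@np.array([uv[0],uv[1],1.])
    if 'tool_from_camera' in p:
        s=s or observe(); T=p['tool_from_camera']; R=Ro.from_euler('xyz',s['tool_rot']).as_matrix()
        o=R@T[:3,3]+s['tool_pos']; d=R@T[:3,:3]@ray
    else:
        o=-p['R'].T@p['t']; d=p['R'].T@ray
    return o+d*(z-o[2])/d[2]
def proj(p,X,s=None):
    X=np.array(X,float)
    if 'tool_from_camera' in p:
        s=s or observe(); T=p['tool_from_camera']; R=Ro.from_euler('xyz',s['tool_rot']).as_matrix()
        c=np.linalg.inv(T)@np.append(R.T@(X-s['tool_pos']),1); c=c[:3]
    else: c=p['R']@X+p['t']
    v=p['camera_matrix']@c; return v[:2]/v[2]
E
python3 - <<'E'
from h import *
s=observe()
p=read_camera('wrist')
for n,uv,z in [('washer5',(235,58),.04),('rodend',(241,155),.022),('rodknob',(244,203),.022),('knobface?',(245,212),.022)]: print(n,np.round(unproj(p,uv,z,s),4))
im=p['img'][0:240,160:320]; cv2.imwrite('pics/w1z.png',cv2.resize(im,None,fx=2.5,fy=2.5,interpolation=cv2.INTER_CUBIC)[:,:,::-1])
th=1.341
f=np.array([.4805,.017])
for h in (.06,.098): print(h,[np.round(proj(p,[f[0]+dx,f[1]+dy,h],s)) for dx in(-.02,.02) for dy in (-.02,.02)])
E
```

```text
washer5 [0.4846 0.0114 0.04  ]
rodend [ 0.4555 -0.1013  0.022 ]
rodknob [ 0.4396 -0.1648  0.022 ]
knobface? [ 0.4371 -0.1774  0.022 ]
0.06 [array([218.,  75.]), array([206.,  39.]), array([252.,  64.]), array([241.,  27.])]
0.098 [array([214.,  72.]), array([201.,  31.]), array([252.,  60.]), array([240.,  18.])]
```

View pics/w1z.png

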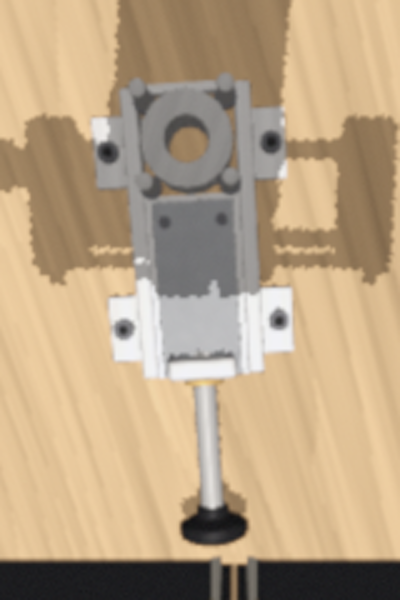

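```bash
python3 -c "
from h import *
plan([0.4255,-0.223,0.36],1.332)"
```

```text
t 3.55 pos [ 0.4664 -0.1066  0.367 ] rot [ 3.136e+00 -1.000e-03  1.272e+00] F [ 0.2 -1.3 -0.7] op 0.0006
offset total [-123.3   -4.8    6.9] norm 123.6 rows>= 4
tilt fix rotvec to yaw [ 0.0058 -0.0009 -0.0601]
```

apply_moves(
  motion=[
    {"offset":[0,0,0],"rotation":[0.006,0,-0.06]},
    {"offset":[-31,-3,0],"rotation":[0,0,0]},
    {"offset":[-31,-3,0],"rotation":[0,0,0]},
    {"offset":[-31,-3,0],"rotation":[0,0,0]},
    {"offset":[-30,-3,0],"rotation":[0,0,0]},
    {"offset":[0,0,40],"rotation":[0,0,0]},
    {"offset":[0,0,40],"rotation":[0,0,0]},
    {"offset":[0,0,40],"rotation":[0,0,0]},
    {"offset":[0,0,40],"rotation":[0,0,0]},
    {"offset":[0,0,30],"rotation":[0,0,0]},
    {"offset":[0,0,0],"rotation":[0,0,0]},
    {"offset":[0,0,0],"rotation":[0,0,0]},
  ],
)

```text
time: 4.55
tool_pos: [0.4237, -0.2344, 0.1737]
tool_rot: [3.131, 0.004, 1.326]
contact_force: [0.7, 1.1, 0.8]
opening: 0.0007
```

```bash
python3 -c "
from h import *
plan([0.4255,-0.223,0.077],1.332)"
```

```text
t 4.55 pos [ 0.4237 -0.2344  0.1737] rot [3.131 0.004 1.326] F [0.7 1.1 0.8] op 0.0007
offset total [11.9 -2.  96.6] norm 97.3 rows>= 3
tilt fix rotvec to yaw [ 0.0103  0.0037 -0.006 ]
```

apply_moves(
  motion=[
    {"offset":[0,-1,25],"rotation":[0.01,0.004,-0.006]},
    {"offset":[0,-1,25],"rotation":[0,0,0]},
    {"offset":[0,0,25],"rotation":[0,0,0]},
    {"offset":[0,0,20],"rotation":[0,0,0]},
    {"offset":[0,0,0],"rotation":[0,0,0]},
    {"offset":[0,0,0],"rotation":[0,0,0]},
  ],
)

```text
time: 5.05
tool_pos: [0.4293, -0.2404, 0.088]
tool_rot: [3.122, 0.009, 1.331]
contact_force: [0.0, -0.1, 0.6]
opening: 0.0005
```

```bash
python3 - <<'E'
from h import *
plan([0.4255,-0.223,0.076],1.332)
p=read_camera('wrist'); save(p,'w2')
p=read_camera('side'); cv2.imwrite('pics/s2.png',cv2.resize(p['img'][150:280,250:430],None,fx=4,fy=4,interpolation=cv2.INTER_CUBIC)[:,:,::-1])
E
```

```text
t 5.05 pos [ 0.4293 -0.2404  0.088 ] rot [3.122 0.009 1.331] F [ 0.  -0.1  0.6] op 0.0005
offset total [16.1 -8.  11.7] norm 21.5 rows>= 1
tilt fix rotvec to yaw [ 0.0198  0.0085 -0.0008]
```

View pics/w2.png

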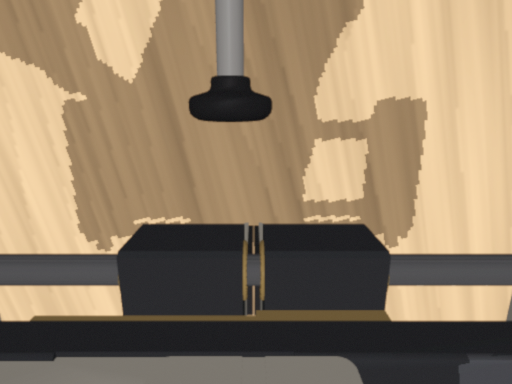

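View pics/s2.png

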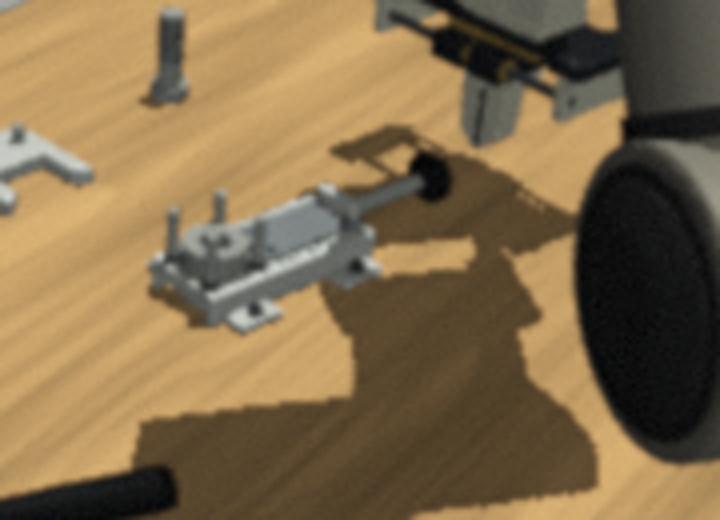

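apply_moves(
  motion=[
    {"offset":[0,-4,6],"rotation":[0.02,0.009,0]},
    {"offset":[0,-4,6],"rotation":[0,0,0]},
    {"offset":[0,0,0],"rotation":[0,0,0]},
    {"offset":[0,0,0],"rotation":[0,0,0]},
  ],
)

```text
time: 5.48
tool_pos: [0.423, -0.24, 0.0801]
tool_rot: [3.135, 0.003, 1.332]
contact_force: [0.0, -0.0, -0.2]
opening: 0.0005
```

```bash
python3 - <<'E'
from h import *
plan([0.4255,-0.223,0.076],1.332)
s=observe(); p=read_camera('wrist'); save(p,'w3')
for q in ['plunger_face']: print(q,[(np.round(r['location'],4).tolist(),round(r['score'],2)) for r in tip_of(q,p)[:3]])
E
```

```text
t 5.48 pos [ 0.423  -0.24    0.0801] rot [3.135e+00 3.000e-03 1.332e+00] F [ 0.  -0.  -0.2] op 0.0005
offset total [17.1 -1.6  4. ] norm 17.6 rows>= 1
tilt fix rotvec to yaw [ 0.0065  0.0027 -0.0004]
plunger_face [([0.4369, -0.1802, 0.023], 0.81)]
```

View pics/w3.png

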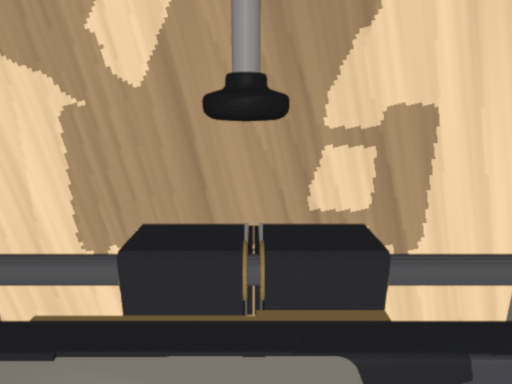

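apply_moves(
  motion=[
    {"offset":[20,-1,2],"rotation":[0.006,0.003,0]},
    {"offset":[20,-1,1],"rotation":[0,0,0]},
    {"offset":[8,0,0],"rotation":[0,0,0]},
    {"offset":[0,0,0],"rotation":[0,0,0]},
  ],
)

```text
time: 5.92
tool_pos: [0.4331, -0.1925, 0.0774]
tool_rot: [3.14, 0.0, 1.33]
contact_force: [-0.0, -0.0, -0.4]
opening: 0.0005
```

```bash
python3 - <<'E'
from h import *
plan([0.435,-0.189,0.076],1.332)
E
```

```text
t 5.92 pos [ 0.4331 -0.1925  0.0774] rot [3.14 0.   1.33] F [-0.  -0.  -0.4] op 0.0005
offset total [3.8 1.1 1.4] norm 4.2 rows>= 1
tilt fix rotvec to yaw [ 0.0017  0.0004 -0.0023]
```

apply_moves(
  motion=[
    {"offset":[8,0,0],"rotation":[0,0,0]},
    {"offset":[10,0,0],"rotation":[0,0,0]},
    {"offset":[10,0,0],"rotation":[0,0,0]},
    {"offset":[10,0,0],"rotation":[0,0,0]},
    {"offset":[10,0,0],"rotation":[0,0,0]},
    {"offset":[10,0,0],"rotation":[0,0,0]},
    {"offset":[0,0,0],"rotation":[0,0,0]},
  ],
)

```text
time: 6.5
tool_pos: [0.4449, -0.1461, 0.0777]
tool_rot: [3.14, 0.017, 1.336]
contact_force: [-3.6, -6.3, -0.5]
opening: 0.0006
```

```bash
python3 - <<'E'
from h import *
d=np.array([np.cos(1.332),np.sin(1.332),0])
s=st(); print('travel', (s['tool_pos']-np.array([.437,-.180,0]))@d+.0095, 'Fax',s['contact_force']@d)
E
```

```text
t 6.5 pos [ 0.4449 -0.1461  0.0777] rot [3.14  0.017 1.336] F [-3.6 -6.3 -0.5] op 0.0006
travel 0.04434030021775326 Fax -7.001076301176965
```

apply_moves(
  motion=[
    {"offset":[10,0,0],"rotation":[0,0.01,0]},
    {"offset":[10,0,0],"rotation":[0,0,0]},
    {"offset":[8,0,0],"rotation":[0,0,0]},
    {"offset":[0,0,0],"rotation":[0,0,0]},
  ],
)

```text
time: 6.83
tool_pos: [0.45, -0.1257, 0.0776]
tool_rot: [-3.142, 0.017, 1.339]
contact_force: [-3.6, -8.8, -0.9]
opening: 0.0003
```

```bash
cat >> h.py <<'E'
def tr():
    d=np.array([np.cos(1.332),np.sin(1.332),0])
    s=st(); print('travel', (s['tool_pos']-np.array([.437,-.180,0]))@d+.0095, 'Fax',s['contact_force']@d)
E
python3 -c "
from h import *
tr()"
```

```text
t 6.83 pos [ 0.45   -0.1257  0.0776] rot [-3.142  0.017  1.339] F [-3.6 -8.8 -0.9] op 0.0003
travel 0.06533085176298023 Fax -9.353122160672317
```

apply_moves(
  motion=[
    {"offset":[8,0,0],"rotation":[0,0,0]},
    {"offset":[6,0,0],"rotation":[0,0,0]},
    {"offset":[6,0,0],"rotation":[0,0,0]},
  ],
)

```text
time: 7.08
tool_pos: [0.4515, -0.1205, 0.0779]
tool_rot: [-3.139, 0.04, 1.349]
contact_force: [-15.4, -36.8, -0.7]
opening: 0.0004
```

```bash
python3 -c "
from h import *
tr()"
```

```text
t 7.08 pos [ 0.4515 -0.1205  0.0779] rot [-3.139  0.04   1.349] F [-15.4 -36.8  -0.7] op 0.0004
travel 0.07072220687712628 Fax -39.35965123025549
```

apply_moves(
  motion=[
    {"offset":[-10,0,0],"rotation":[0,0.02,0]},
    {"offset":[-12,0,0],"rotation":[0,0.02,0]},
    {"offset":[-15,0,0],"rotation":[0,0,0]},
    {"offset":[-20,0,0],"rotation":[0,0,0]},
    {"offset":[-20,0,0],"rotation":[0,0,0]},
    {"offset":[-20,0,0],"rotation":[0,0,0]},
    {"offset":[-20,0,0],"rotation":[0,0,0]},
    {"offset":[0,0,0],"rotation":[0,0,0]},
  ],
)

```text
time: 7.75
tool_pos: [0.4234, -0.2486, 0.0794]
tool_rot: [-3.14, 0.006, 1.349]
contact_force: [0.4, -0.3, 0.3]
opening: 0.0005
```

```bash
python3 - <<'E'
from h import *
tr()
p=read_camera('top'); save(p,'t4'); cv2.imwrite('pics/t4z.png',cv2.resize(p['img'][90:270,230:430],None,fx=4,fy=4,interpolation=cv2.INTER_CUBIC)[:560,:,::-1])
for q in ['washer1_mid','plunger_face','nest_empty_seat','nest_full']: print(q,[(np.round(r['location'],4).tolist(),round(r['score'],2)) for r in tip_of(q,p)[:4]])
E
```

```text
t 7.75 pos [ 0.4234 -0.2486  0.0794] rot [-3.14   0.006  1.349] F [ 0.4 -0.3  0.3] op 0.0005
travel -0.06040673835676343 Fax -0.20189633799985565
washer1_mid [([0.5002, 0.0814, 0.007], 0.51)]
plunger_face [([0.4342, -0.1805, 0.0224], 0.62)]
nest_empty_seat [([0.6642, -0.012, -0.0014], 0.96)]
nest_full [([0.6618, 0.1073, 0.0003], 0.78)]
```

View pics/t4z.png

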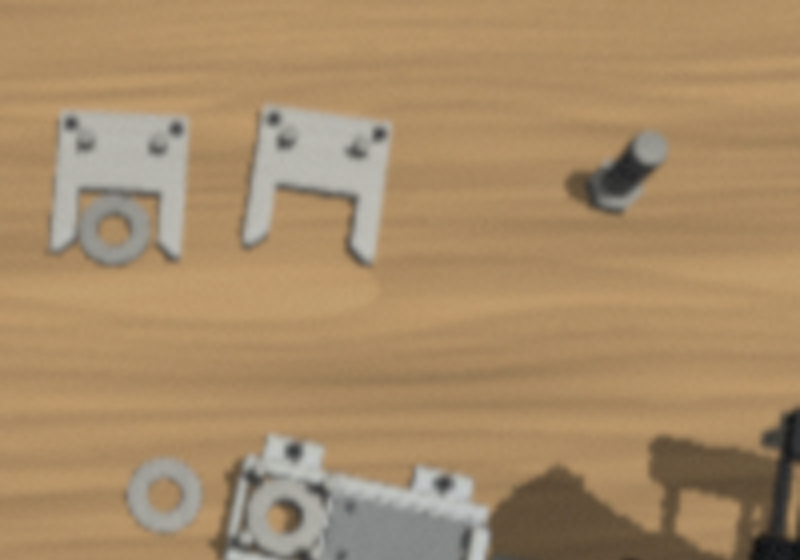

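```bash
python3 - <<'E'
from h import *
p=read_camera('top')
U=lambda x,y,z: unproj(p,(230+x/4-.4,90+y/4-.4),z)[:2]
print('washer',U(164,496,.008))
a,b,c,e=[U(*v,.012) for v in [(265,107),(390,122),(372,265),(243,245)]]
print(a,b,c,e)
print('yaw back edge', np.arctan2(*( (a-b)[::-1]))-np.pi/2, 'right',np.arctan2(*((b-c)[::-1])),'left',np.arctan2(*((a-e)[::-1])))
print('lens',np.linalg.norm(a-b),np.linalg.norm(b-c),np.linalg.norm(a-e))
m=(a+b+c+e)/4; print('block centre',m)
d1,d2=U(287,135,.026),U(358,147,.026); print('dowels',d1,d2,np.linalg.norm(d1-d2),'yaw',np.arctan2(*((d1-d2)[::-1]))-np.pi/2)
i1,i2=U(275,185,.012),U(358,195,.012);print('pocket back corners',i1,i2,np.arctan2(*((i1-i2)[::-1]))-np.pi/2)
ps=read_camera('side')
f=np.array([.4815,.016]); d=np.array([.237,.9715]);n=np.array([-d[1],d[0]])
im=ps['img'].copy()
for sx in(-1,1):
  for sy in (-1,1):
    for h,cc in ((.06,(255,0,0)),(.098,(0,255,0))):
      q=f+d*sx*.018+n*sy*.018; u=proj(ps,[*q,h]); cv2.circle(im,tuple(np.round(u).astype(int)),1,cc,-1)
cv2.imwrite('pics/s4.png',cv2.resize(im[150:280,220:400],None,fx=4,fy=4,interpolation=cv2.INTER_CUBIC)[:,:,::-1])
E
```

```text
washer [0.49927585 0.08152245]
[0.73447492 0.01449765] [ 0.7226906  -0.06039268] [ 0.63358343 -0.04497598] [0.64793408 0.03083987]
yaw back edge -0.15607462278297435 right -0.17131709924416785 left -0.18664037838032538
lens 0.0758118244464137 0.09043098217363245 0.08807034505558865
block centre [ 0.68467076 -0.01500779]
dowels [0.71073511 0.00340077] [ 0.70204717 -0.03817223] 0.04247110466929421 yaw -0.2060155495795153
pocket back corners [0.68480021 0.01038571] [ 0.67715879 -0.03887002] -0.15391064675658095
```

View pics/s4.png

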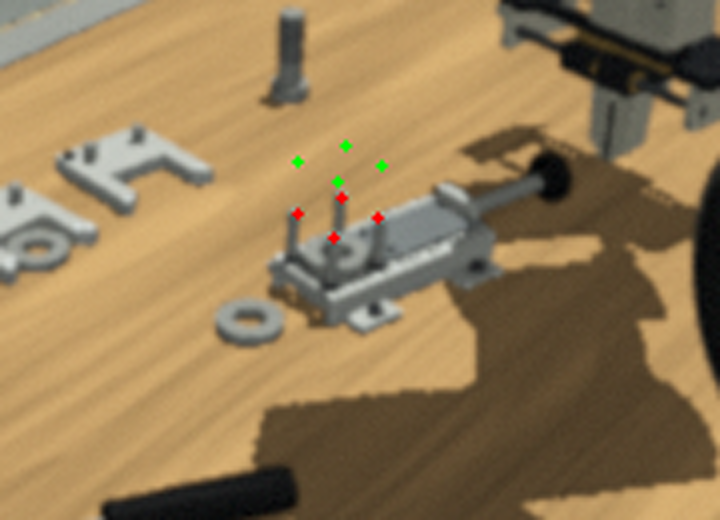

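apply_moves(
  motion=[
    {"offset":[-5,0,-35],"rotation":[0,0,0]},
    {"offset":[0,0,-35],"rotation":[0,0,0]},
    {"offset":[0,0,-35],"rotation":[0,0,0]},
    {"offset":[0,0,-35],"rotation":[0,0,0.1]},
    {"offset":[0,0,0],"rotation":[0,0,0.12]},
    {"offset":[0,0,0],"rotation":[0,0,0.12]},
    {"offset":[0,0,0],"rotation":[0,0,0.12]},
    {"offset":[0,0,0],"rotation":[0,0,0.12]},
    {"offset":[0,0,0],"rotation":[0,0,0.12]},
    {"offset":[0,0,0],"rotation":[0,0,0.12]},
    {"offset":[0,0,0],"rotation":[0,0,0.12]},
    {"offset":[0,0,0],"rotation":[0,0,0.12]},
  ],
  grip=0.826,
)

```text
time: 9.1
tool_pos: [0.4254, -0.2387, 0.2263]
tool_rot: [-3.141, 0.007, 0.262]
contact_force: [-0.3, -0.5, 0.9]
opening: 0.0159
```

apply_moves(
  motion=[
    {"offset":[0,0,0],"rotation":[0,0,0.12]},
    {"offset":[0,0,0],"rotation":[0,0,0.12]},
    {"offset":[0,0,0],"rotation":[0,0,0.12]},
    {"offset":[0,0,0],"rotation":[0,0,0.12]},
    {"offset":[0,0,0],"rotation":[0,0,0]},
  ],
)

```text
time: 9.52
tool_pos: [0.426, -0.2343, 0.2261]
tool_rot: [3.14, 0.008, -0.241]
contact_force: [0.5, -1.2, 0.4]
opening: 0.0157
```

```bash
python3 -c "
from h import *
plan([0.4587,0.0915,0.2],-0.24)"
```

```text
t 9.52 pos [ 0.426  -0.2343  0.2261] rot [ 3.14   0.008 -0.241] F [ 0.5 -1.2  0.4] op 0.0157
offset total [ -45.9 -324.2   25.9] norm 328.4 rows>= 9
tilt fix rotvec to yaw [ 0.0017  0.0081 -0.0013]
```

apply_moves(
  motion=[
    {"offset":[-5,-36,0],"rotation":[0.002,0.008,0]},
    {"offset":[-5,-36,0],"rotation":[0,0,0]},
    {"offset":[-5,-36,0],"rotation":[0,0,0]},
    {"offset":[-5,-36,0],"rotation":[0,0,0]},
    {"offset":[-5,-36,0],"rotation":[0,0,0]},
    {"offset":[-5,-36,0],"rotation":[0,0,0]},
    {"offset":[-5,-36,0],"rotation":[0,0,0]},
    {"offset":[-5,-36,0],"rotation":[0,0,0]},
    {"offset":[-5,-36,0],"rotation":[0,0,0]},
    {"offset":[0,0,0],"rotation":[0,0,0]},
    {"offset":[0,0,0],"rotation":[0,0,0]},
  ],
)

```text
time: 10.43
tool_pos: [0.4534, 0.1106, 0.2257]
tool_rot: [-3.141, -0.003, -0.19]
contact_force: [-0.1, -0.6, 0.3]
opening: 0.0164
```

```bash
python3 - <<'E'
from h import *
plan([0.4587,0.0915,0.2],-0.24)
p=read_camera('wrist'); save(p,'w5')
for q in ['washer1_mid','nest_empty_seat','set_washer_mid']: print(q,[(np.round(r['location'],4).tolist(),round(r['score'],2)) for r in tip_of(q,p)[:4]])
E
```

```text
t 10.43 pos [0.4534 0.1106 0.2257] rot [-3.141e+00 -3.000e-03 -1.900e-01] F [-0.1 -0.6  0.3] op 0.0164
offset total [ 8.7 17.7 25.7] norm 32.4 rows>= 1
tilt fix rotvec to yaw [-0.0002 -0.003   0.0496]
washer1_mid [([0.4958, 0.0816, 0.0016], 0.95)]
nest_empty_seat []
set_washer_mid []
```

View pics/w5.png

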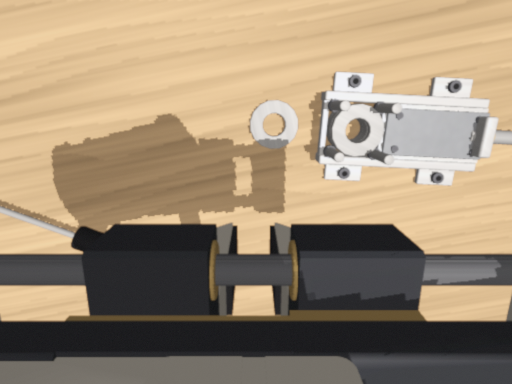

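apply_moves(
  motion=[
    {"offset":[0,0,0],"rotation":[0,0,0.05]},
    {"offset":[3,9,30],"rotation":[0,0,0]},
    {"offset":[3,8,30],"rotation":[0,0,0]},
    {"offset":[0,0,30],"rotation":[0,0,0]},
    {"offset":[0,0,0],"rotation":[0,0,0]},
    {"offset":[0,0,0],"rotation":[0,0,0]},
  ],
)

```text
time: 11.13
tool_pos: [0.4587, 0.0817, 0.1356]
tool_rot: [-3.14, -0.01, -0.259]
contact_force: [0.4, 0.8, 0.9]
opening: 0.016
```

```bash
python3 - <<'E'
from h import *
plan([0.4553,0.092,0.07],-0.24)
p=read_camera('wrist'); save(p,'w6')
for q in ['washer1_mid']: print(q,[(np.round(r['location'],4).tolist(),round(r['score'],2)) for r in tip_of(q,p)[:4]])
E
```

```text
t 11.13 pos [0.4587 0.0817 0.1356] rot [-3.14  -0.01  -0.259] F [0.4 0.8 0.9] op 0.016
offset total [-6.5 -9.  65.5] norm 66.5 rows>= 2
tilt fix rotvec to yaw [-0.0014 -0.0099 -0.0188]
washer1_mid [([0.4989, 0.0808, 0.0029], 0.71)]
```

View pics/w6.png

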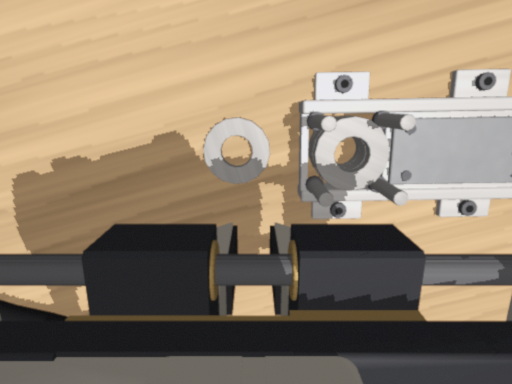

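apply_moves(
  motion=[
    {"offset":[-6,-9,0],"rotation":[-0.001,-0.01,-0.018]},
    {"offset":[0,0,0],"rotation":[0,0,0]},
    {"offset":[0,0,20],"rotation":[0,0,0]},
    {"offset":[0,0,20],"rotation":[0,0,0]},
    {"offset":[0,0,10],"rotation":[0,0,0]},
    {"offset":[0,0,0],"rotation":[0,0,0]},
    {"offset":[0,0,0],"rotation":[0,0,0]},
  ],
)

```text
time: 11.82
tool_pos: [0.4609, 0.0957, 0.0945]
tool_rot: [-3.135, -0.019, -0.234]
contact_force: [1.1, -0.2, -0.4]
opening: 0.0159
```

```bash
python3 - <<'E'
from h import *
plan([0.4553,0.092,0.07],-0.24)
p=read_camera('wrist'); save(p,'w7')
for q in ['washer1_mid']: print(q,[(np.round(r['location'],4).tolist(),round(r['score'],2)) for r in tip_of(q,p)[:4]])
E
```

```text
t 11.82 pos [0.4609 0.0957 0.0945] rot [-3.135 -0.019 -0.234] F [ 1.1 -0.2 -0.4] op 0.0159
offset total [-5.1  5.1 24.3] norm 25.4 rows>= 1
tilt fix rotvec to yaw [-0.0064 -0.019   0.0063]
washer1_mid [([0.4967, 0.083, 0.003], 0.66)]
```

View pics/w7.png

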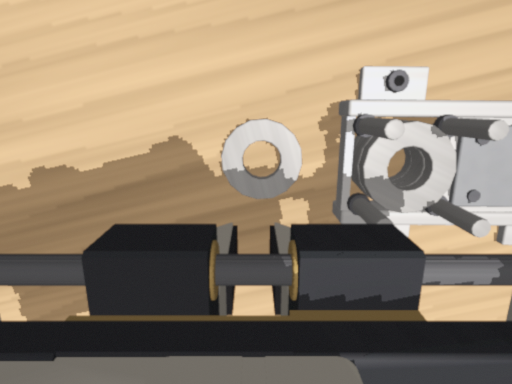

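apply_moves(
  motion=[
    {"offset":[-7,4,0],"rotation":[-0.006,-0.019,0]},
    {"offset":[0,0,0],"rotation":[0,0,0]},
    {"offset":[0,0,10],"rotation":[0,0,0]},
    {"offset":[0,0,8],"rotation":[0,0,0]},
    {"offset":[0,0,4],"rotation":[0,0,0]},
    {"offset":[0,0,0],"rotation":[0,0,0]},
  ],
)

```text
time: 12.42
tool_pos: [0.454, 0.0933, 0.0735]
tool_rot: [-3.14, -0.004, -0.234]
contact_force: [-0.6, -0.4, 0.2]
opening: 0.0157
```

```bash
python3 - <<'E'
from h import *
plan([0.4553,0.092,0.07],-0.24)
p=read_camera('wrist'); save(p,'w8')
for q in ['washer1_mid']: print(q,[(np.round(r['location'],4).tolist(),round(r['score'],2)) for r in tip_of(q,p)[:4]])
E
```

```text
t 12.42 pos [0.454  0.0933 0.0735] rot [-3.14  -0.004 -0.234] F [-0.6 -0.4  0.2] op 0.0157
offset total [1.6 1.  3.5] norm 3.9 rows>= 1
tilt fix rotvec to yaw [-0.0014 -0.0044  0.0063]
washer1_mid []
```

View pics/w8.png

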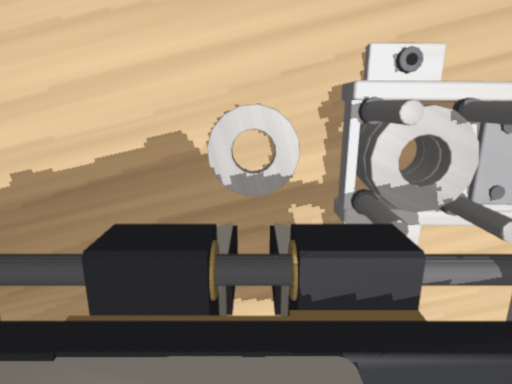

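apply_moves(
  motion=[
    {"offset":[0,0,3.5],"rotation":[0,0,0]},
    {"offset":[5,0,0],"rotation":[0,-0.004,0]},
    {"offset":[7,0,0],"rotation":[0,0,0]},
    {"offset":[7,0,0],"rotation":[0,0,0]},
    {"offset":[7,0,0],"rotation":[0,0,0]},
    {"offset":[0,0,0],"rotation":[0,0,0]},
  ],
)

```text
time: 13.02
tool_pos: [0.483, 0.0867, 0.0706]
tool_rot: [-3.14, -0.002, -0.233]
contact_force: [-0.8, 0.1, -0.4]
opening: 0.0157
```

```bash
python3 - <<'E'
from h import *
plan([0.4553+.07*.971,0.092-.07*.238,0.07],-0.24)
p=read_camera('wrist'); save(p,'w9')
E
```

```text
t 13.02 pos [0.483  0.0867 0.0706] rot [-3.14e+00 -2.00e-03 -2.33e-01] F [-0.8  0.1 -0.4] op 0.0157
offset total [41.8  1.7  0.7] norm 41.8 rows>= 2
tilt fix rotvec to yaw [-0.0019 -0.0019  0.0065]
```

View pics/w9.png

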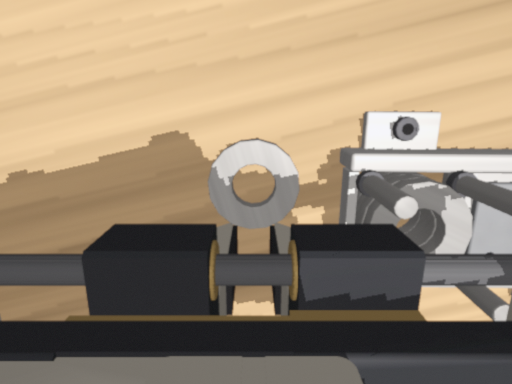

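apply_moves(
  motion=[
    {"offset":[7,0,0],"rotation":[0,0,0]},
    {"offset":[7,0,0],"rotation":[0,0,0]},
    {"offset":[7,0,0],"rotation":[0,0,0]},
    {"offset":[7,0,0],"rotation":[0,0,0]},
    {"offset":[7,0,0],"rotation":[0,0,0]},
    {"offset":[7,0,0],"rotation":[0,0,0]},
    {"offset":[7,0,0],"rotation":[0,0,0]},
    {"offset":[5,0,0],"rotation":[0,0,0]},
    {"offset":[0,0,0],"rotation":[0,0,0]},
  ],
)

```text
time: 13.82
tool_pos: [0.5405, 0.0727, 0.0704]
tool_rot: [-3.14, -0.001, -0.234]
contact_force: [-0.9, -0.1, -0.1]
opening: 0.0159
```

```bash
python3 - <<'E'
from h import *
plan([0.538,0.072,0.07],-0.24)
s=observe();p=read_camera('wrist'); save(p,'w10')
print(unproj(p,(254,183),.008,s))
E
```

```text
t 13.82 pos [0.5405 0.0727 0.0704] rot [-3.14e+00 -1.00e-03 -2.34e-01] F [-0.9 -0.1 -0.1] op 0.0159
offset total [-2.2  1.3  0.4] norm 2.6 rows>= 1
tilt fix rotvec to yaw [-0.0016 -0.0007  0.0062]
[0.5727605  0.06350361 0.008     ]
```

View pics/w10.png

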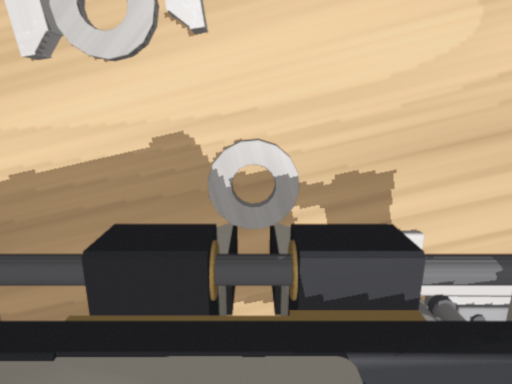

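apply_moves(
  motion=[
    {"offset":[-10,0,0],"rotation":[0,0,0]},
    {"offset":[-6,0,0],"rotation":[0,0,0]},
    {"offset":[0,0,-25],"rotation":[0,0,0]},
    {"offset":[0,0,-25],"rotation":[0,0,0.09]},
    {"offset":[0,0,0],"rotation":[0,0,0.12]},
    {"offset":[0,0,0],"rotation":[0,0,0.12]},
    {"offset":[0,0,0],"rotation":[0,0,0.12]},
    {"offset":[0,0,0],"rotation":[0,0,0.12]},
    {"offset":[0,0,0],"rotation":[0,0,0.12]},
    {"offset":[0,0,0],"rotation":[0,0,0.12]},
    {"offset":[0,0,0],"rotation":[0,0,0.1]},
    {"offset":[0,0,0],"rotation":[0,0,0]},
  ],
)

```text
time: 14.87
tool_pos: [0.5191, 0.078, 0.1229]
tool_rot: [3.14, 0.002, -1.183]
contact_force: [-0.9, -0.1, 0.9]
opening: 0.0162
```

```bash
python3 - <<'E'
from h import *
plan([0.552,0.107,0.07],-1.151)
print(observe()['qpos'])
p=read_camera('wrist'); save(p,'w11')
E
```

```text
t 14.87 pos [0.5191 0.078  0.1229] rot [ 3.140e+00  2.000e-03 -1.183e+00] F [-0.9 -0.1  0.9] op 0.0162
offset total [-14.3 -41.5  52.9] norm 68.8 rows>= 2
tilt fix rotvec to yaw [ 0.0019  0.0024 -0.0316]
[2.31550969e-03 5.41254669e-01 1.73386215e+00 1.86871098e-03
 8.69174753e-01 2.75448544e+00]
```

View pics/w11.png

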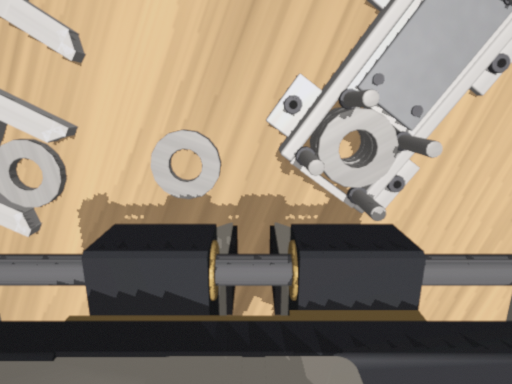

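apply_moves(
  motion=[
    {"offset":[-7,-15,0],"rotation":[0.002,0.002,-0.03]},
    {"offset":[-6,-15,0],"rotation":[0,0,0]},
    {"offset":[0,-11,0],"rotation":[0,0,0]},
    {"offset":[0,0,0],"rotation":[0,0,0]},
    {"offset":[0,0,0],"rotation":[0,0,0]},
  ],
)

```text
time: 15.33
tool_pos: [0.5508, 0.1075, 0.1228]
tool_rot: [3.14, 0.001, -1.129]
contact_force: [0.0, 0.6, -0.4]
opening: 0.016
```

```bash
python3 - <<'E'
from h import *
plan([0.552,0.107,0.07],-1.151)
s=observe();p=read_camera('wrist'); save(p,'w12')
for q in ['washer1_mid','nest_empty_seat','set_washer_mid']: print(q,[(np.round(r['location'],4).tolist(),round(r['score'],2)) for r in tip_of(q,p)[:4]])
E
```

```text
t 15.33 pos [0.5508 0.1075 0.1228] rot [ 3.140e+00  1.000e-03 -1.129e+00] F [ 0.   0.6 -0.4] op 0.016
offset total [ 1.  -0.9 52.8] norm 52.8 rows>= 2
tilt fix rotvec to yaw [0.0015 0.0009 0.0225]
washer1_mid [([0.5689, 0.0646, 0.0008], 0.62)]
nest_empty_seat []
set_washer_mid [([0.6587, 0.1072, 0.006], 0.74)]
```

View pics/w12.png

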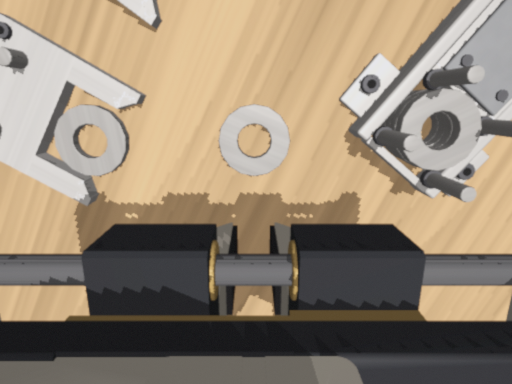

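apply_moves(
  motion=[
    {"offset":[0,0,15],"rotation":[0,0,0.02]},
    {"offset":[0,0,15],"rotation":[0,0,0]},
    {"offset":[0,0,12],"rotation":[0,0,0]},
    {"offset":[0,0,6],"rotation":[0,0,0]},
    {"offset":[0,0,0],"rotation":[0,0,0]},
    {"offset":[0,0,0],"rotation":[0,0,0]},
  ],
)

```text
time: 16.03
tool_pos: [0.5494, 0.1052, 0.0748]
tool_rot: [3.141, 0.0, -1.152]
contact_force: [-0.1, 0.3, -0.1]
opening: 0.0158
```

```bash
python3 - <<'E'
from h import *
plan([0.552,0.107,0.07],-1.151)
s=observe();p=read_camera('wrist'); save(p,'w13')
E
```

```text
t 16.03 pos [0.5494 0.1052 0.0748] rot [ 3.141  0.    -1.152] F [-0.1  0.3 -0.1] op 0.0158
offset total [-0.6 -3.1  4.8] norm 5.8 rows>= 1
tilt fix rotvec to yaw [ 0.0005  0.0002 -0.001 ]
```

View pics/w13.png

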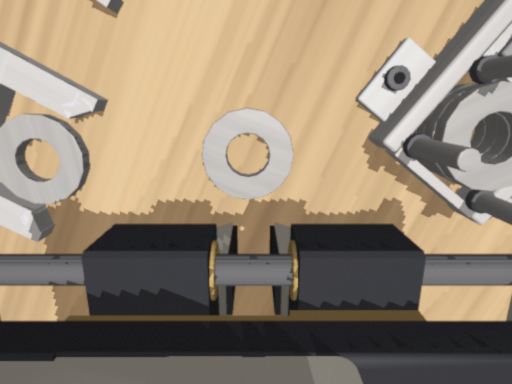

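apply_moves(
  motion=[
    {"offset":[0,-3,0],"rotation":[0,0,0]},
    {"offset":[0,0,4.5],"rotation":[0,0,0]},
    {"offset":[6,0,0],"rotation":[0,0,0]},
    {"offset":[7,0,0],"rotation":[0,0,0]},
    {"offset":[7,0,0],"rotation":[0,0,0]},
    {"offset":[7,0,0],"rotation":[0,0,0]},
    {"offset":[7,0,0],"rotation":[0,0,0]},
    {"offset":[7,0,0],"rotation":[0,0,0]},
    {"offset":[7,0,0],"rotation":[0,0,0]},
    {"offset":[7,0,0],"rotation":[0,0,0]},
    {"offset":[0,0,0],"rotation":[0,0,0]},
  ],
)

```text
time: 17.0
tool_pos: [0.5789, 0.0499, 0.0729]
tool_rot: [-3.137, -0.002, -1.152]
contact_force: [-0.4, 0.2, 0.3]
opening: 0.0156
```

```bash
python3 - <<'E'
from h import *
plan([0.587,0.029,0.07],-1.151)
s=observe();p=read_camera('wrist'); save(p,'w14')
E
```

```text
t 17.0 pos [0.5789 0.0499 0.0729] rot [-3.137e+00 -2.000e-03 -1.152e+00] F [-0.4  0.2  0.3] op 0.0156
offset total [22.4  1.1  2.9] norm 22.6 rows>= 1
tilt fix rotvec to yaw [-0.0044 -0.002  -0.0015]
```

View pics/w14.png

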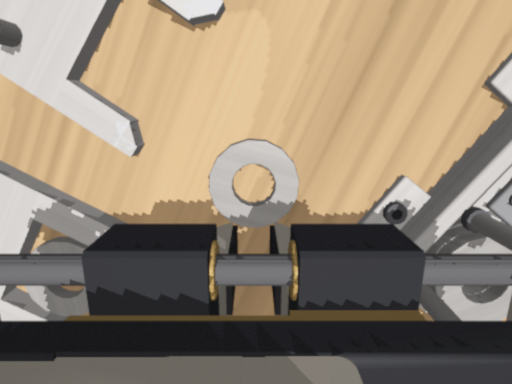

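apply_moves(
  motion=[
    {"offset":[-1,0,3],"rotation":[-0.004,-0.002,0]},
    {"offset":[6,0,0],"rotation":[0,0,0]},
    {"offset":[6,0,0],"rotation":[0,0,0]},
    {"offset":[6,0,0],"rotation":[0,0,0]},
    {"offset":[4,0,0],"rotation":[0,0,0]},
    {"offset":[0,0,0],"rotation":[0,0,0]},
  ],
)

```text
time: 17.55
tool_pos: [0.5875, 0.0304, 0.0694]
tool_rot: [3.141, 0.001, -1.151]
contact_force: [-0.1, -0.5, -0.8]
opening: 0.0163
```

```bash
python3 - <<'E'
from h import *
plan([0.587,0.029,0.07],-1.151)
s=observe();p=read_camera('wrist'); save(p,'w15')
print(unproj(p,(254,183),.008,s))
E
```

```text
t 17.55 pos [0.5875 0.0304 0.0694] rot [ 3.141e+00  1.000e-03 -1.151e+00] F [-0.1 -0.5 -0.8] op 0.0163
offset total [ 1.1  1.  -0.6] norm 1.6 rows>= 1
tilt fix rotvec to yaw [ 0.0009  0.0014 -0.0002]
[ 6.01543091e-01 -4.70579743e-04  8.00000000e-03]
```

View pics/w15.png

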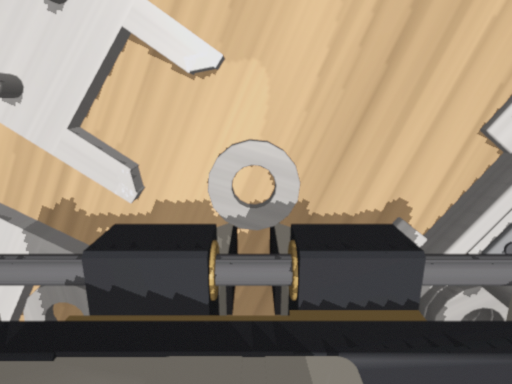

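```bash
python3 - <<'E'
from h import *
s=observe();p=read_camera('wrist')
U=lambda u,v,z=.012: unproj(p,(u,v),z,s)[:2]
a,b=U(70,127),U(124,30); print('back corners',a,b,np.linalg.norm(a-b),'mid',(a+b)/2)
e=(a-b)
yaw=np.arctan2(e[1],e[0])-np.pi/2; print('yaw',yaw)
x=np.array([np.cos(yaw),np.sin(yaw)]); print('seat',(a+b)/2-.023*x)
# inner arm edges
c,d=U(134,167),U(193,70); print('inner edge yaw', np.arctan2(*((a-c)[::-1])), np.arctan2(*((b-d)[::-1])))
cv2.imwrite('pics/w15z.png',cv2.resize(p['img'][0:240,0:300],None,fx=2.5,fy=2.5,interpolation=cv2.INTER_CUBIC)[:,:,::-1])
E
```

```text
back corners [0.68550266 0.00873097] [ 0.67638491 -0.03798518] 0.0475976018969963 mid [ 0.68094379 -0.0146271 ]
yaw -0.19275019658291637
seat [ 0.65836972 -0.01022125]
inner edge yaw -0.1718723062354979 -0.09097289187760005
```

View pics/w15z.png

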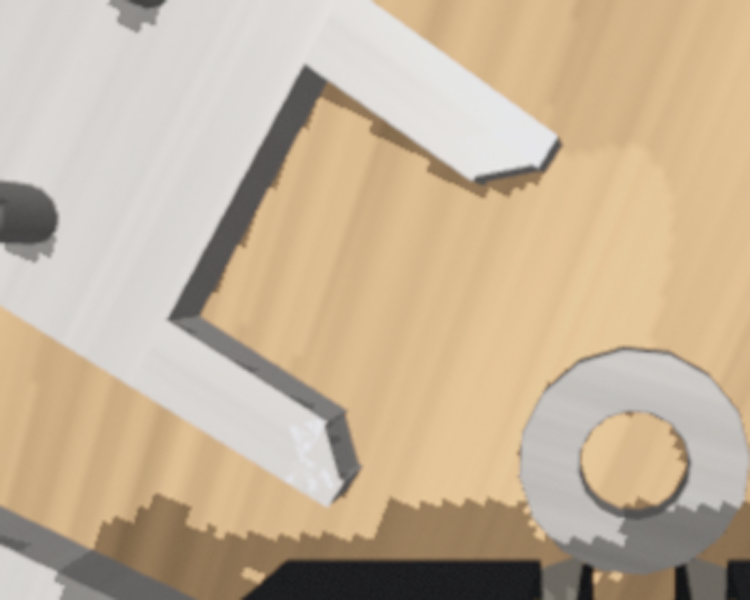

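```bash
python3 - <<'E'
from h import *
s=observe();p=read_camera('wrist')
U=lambda u,v,z=.012: unproj(p,((u-.75)/2.5,(v-.75)/2.5),z,s)[:2]
a,b,c,d,w=U(169,320),U(306,66),U(327,420),U(470,180),U(635,460,.008)
e=a-b;yaw=np.arctan2(e[1],e[0])-np.pi/2
print(a,b,np.linalg.norm(e),yaw,np.arctan2(*((a-c)[::-1])), np.arctan2(*((b-d)[::-1])),'w',w)
for y in (-.15,-.175,-.2):
  x=np.array([np.cos(y),np.sin(y)]);n=np.array([-x[1],x[0]]); S=(a+b)/2-.023*x
  print(y,'seat',S,'washer in nest frame',(w-S)@x,(w-S)@n, [((q-S)@n).round(4) for q in(a,b,c,d)])
E
```

```text
[0.68629763 0.00981773] [ 0.67736825 -0.03872937] 0.04936146820272988 -0.18189911759556 -0.17906089489003987 -0.17596578095428314 w [6.01220613e-01 3.87287837e-04]
-0.15 seat [ 0.6590912  -0.01101874] washer in nest frame -0.05892526208829344 0.0026298766308336867 [np.float64(0.0247), np.float64(-0.0247), np.float64(0.0256), np.float64(-0.0239)]
-0.175 seat [ 0.65918423 -0.01045133] washer in nest frame -0.05896540184462987 0.0005811366253519941 [np.float64(0.0247), np.float64(-0.0247), np.float64(0.0248), np.float64(-0.0247)]
-0.2 seat [ 0.65929141 -0.00988642] washer in nest frame -0.05895431589290237 -0.001467966571603724 [np.float64(0.0247), np.float64(-0.0247), np.float64(0.024), np.float64(-0.0254)]
```

apply_moves(
  motion=[
    {"offset":[-10,0,0],"rotation":[0,0,0]},
    {"offset":[-6,0,0],"rotation":[0,0,0]},
    {"offset":[0,0,-25],"rotation":[0,0,0]},
    {"offset":[0,0,-25],"rotation":[0,0,-0.1]},
    {"offset":[0,0,0],"rotation":[0,0,-0.12]},
    {"offset":[0,0,0],"rotation":[0,0,-0.12]},
    {"offset":[0,0,0],"rotation":[0,0,-0.12]},
    {"offset":[0,0,0],"rotation":[0,0,-0.12]},
    {"offset":[0,0,0],"rotation":[0,0,-0.12]},
    {"offset":[0,0,0],"rotation":[0,0,-0.12]},
    {"offset":[0,0,0],"rotation":[0,0,-0.12]},
    {"offset":[0,0,0],"rotation":[0,0,0]},
  ],
)

```text
time: 18.7
tool_pos: [0.5752, 0.0565, 0.1218]
tool_rot: [-3.141, 0.005, -0.168]
contact_force: [0.1, 0.4, -0.0]
opening: 0.0158
```

```bash
python3 - <<'E'
from h import *
plan([0.556,0.0085,0.07],-.178)
E
```

```text
t 18.7 pos [0.5752 0.0565 0.1218] rot [-3.141  0.005 -0.168] F [ 0.1  0.4 -0. ] op 0.0158
offset total [-10.6  50.5  51.8] norm 73.2 rows>= 2
tilt fix rotvec to yaw [-0.0009  0.0051  0.0095]
```

apply_moves(
  motion=[
    {"offset":[-5,16,0],"rotation":[0,0.005,0.01]},
    {"offset":[-5,16,0],"rotation":[0,0,0]},
    {"offset":[0,15,0],"rotation":[0,0,0]},
    {"offset":[0,0,0],"rotation":[0,0,0]},
    {"offset":[0,0,0],"rotation":[0,0,0]},
  ],
)

```text
time: 19.12
tool_pos: [0.5543, 0.0127, 0.1218]
tool_rot: [-3.14, 0.001, -0.19]
contact_force: [0.9, 0.2, 0.4]
opening: 0.016
```

```bash
python3 - <<'E'
from h import *
plan([0.556,0.0085,0.07],-.178)
s=observe();p=read_camera('wrist'); save(p,'w16')
E
```

```text
t 19.12 pos [0.5543 0.0127 0.1218] rot [-3.14e+00  1.00e-03 -1.90e-01] F [0.9 0.2 0.4] op 0.016
offset total [ 2.5  3.9 51.8] norm 52.0 rows>= 2
tilt fix rotvec to yaw [-0.0012  0.001  -0.0116]
```

View pics/w16.png

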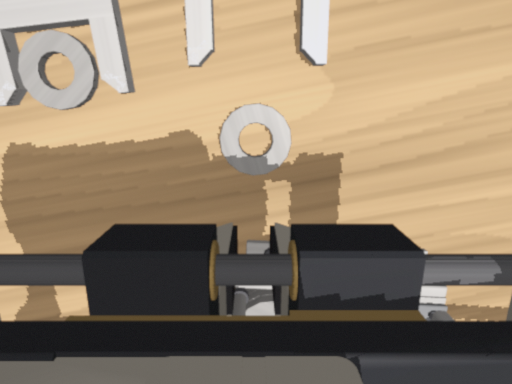

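apply_moves(
  motion=[
    {"offset":[0,2,15],"rotation":[0,0,-0.01]},
    {"offset":[0,0,15],"rotation":[0,0,0]},
    {"offset":[0,0,12],"rotation":[0,0,0]},
    {"offset":[0,0,6],"rotation":[0,0,0]},
    {"offset":[0,0,0],"rotation":[0,0,0]},
    {"offset":[0,0,0],"rotation":[0,0,0]},
  ],
)

```text
time: 19.67
tool_pos: [0.5554, 0.0132, 0.0733]
tool_rot: [-3.139, -0.003, -0.183]
contact_force: [-0.9, -0.8, 0.5]
opening: 0.016
```

```bash
python3 - <<'E'
from h import *
plan([0.556,0.0085,0.07],-.178)
s=observe();p=read_camera('wrist'); save(p,'w17')
E
```

```text
t 19.67 pos [0.5554 0.0132 0.0733] rot [-3.139e+00 -3.000e-03 -1.830e-01] F [-0.9 -0.8  0.5] op 0.016
offset total [1.5 4.5 3.3] norm 5.8 rows>= 1
tilt fix rotvec to yaw [-0.0021 -0.0026 -0.0048]
```

View pics/w17.png

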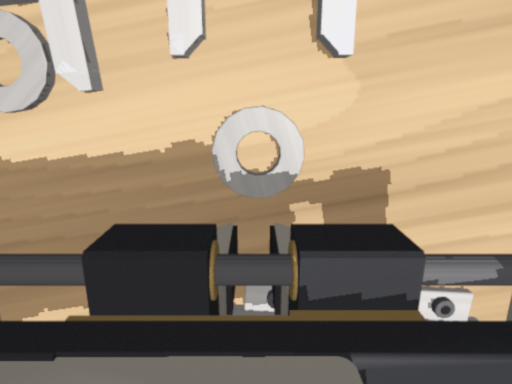

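apply_moves(
  motion=[
    {"offset":[0,3,0],"rotation":[0,0,0]},
    {"offset":[0,0,3.5],"rotation":[0,0,0]},
    {"offset":[5,0,0],"rotation":[0,0,-0.004]},
    {"offset":[6,0,0],"rotation":[0,0,0]},
    {"offset":[6,0,0],"rotation":[0,0,0]},
    {"offset":[6,0,0],"rotation":[0,0,0]},
    {"offset":[6,0,0],"rotation":[0,0,0]},
    {"offset":[0,0,0],"rotation":[0,0,0]},
  ],
)

```text
time: 20.38
tool_pos: [0.5882, 0.0042, 0.0727]
tool_rot: [-3.139, -0.008, -0.179]
contact_force: [0.1, -0.2, -0.6]
opening: 0.0162
```

```bash
python3 - <<'E'
from h import *
plan([0.5968,0.0006,0.07],-.178)
s=observe();p=read_camera('wrist'); save(p,'w18')
E
```

```text
t 20.38 pos [0.5882 0.0042 0.0727] rot [-3.139 -0.008 -0.179] F [ 0.1 -0.2 -0.6] op 0.0162
offset total [9.1 2.  2.8] norm 9.7 rows>= 1
tilt fix rotvec to yaw [-0.0025 -0.0082 -0.0007]
```

View pics/w18.png

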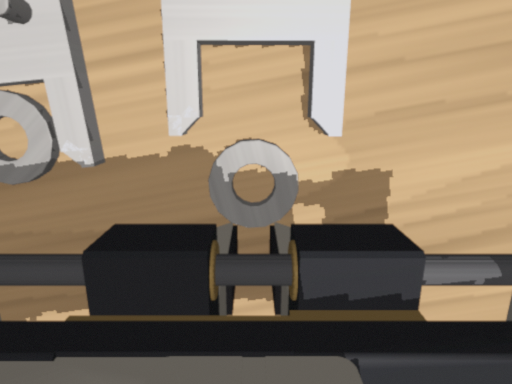

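apply_moves(
  motion=[
    {"offset":[0,0,3],"rotation":[-0.002,-0.008,0]},
    {"offset":[6,0.5,0],"rotation":[0,0,0]},
    {"offset":[6,0.5,0],"rotation":[0,0,0]},
    {"offset":[6,0.5,0],"rotation":[0,0,0]},
    {"offset":[6,0,0],"rotation":[0,0,0]},
    {"offset":[6,0,0],"rotation":[0,0,0]},
    {"offset":[0,0,0],"rotation":[0,0,0]},
  ],
)

```text
time: 21.02
tool_pos: [0.6192, -0.003, 0.0689]
tool_rot: [-3.141, 0.003, -0.179]
contact_force: [-0.6, 0.1, 0.8]
opening: 0.0162
```

```bash
python3 - <<'E'
from h import *
plan([0.6282,-0.005,0.07],-.178)
s=observe();p=read_camera('wrist'); save(p,'w19')
E
```

```text
t 21.02 pos [ 0.6192 -0.003   0.0689] rot [-3.141e+00  3.000e-03 -1.790e-01] F [-0.6  0.1  0.8] op 0.0162
offset total [ 9.2  0.3 -1.2] norm 9.3 rows>= 1
tilt fix rotvec to yaw [-0.0002  0.0033 -0.0006]
```

View pics/w19.png

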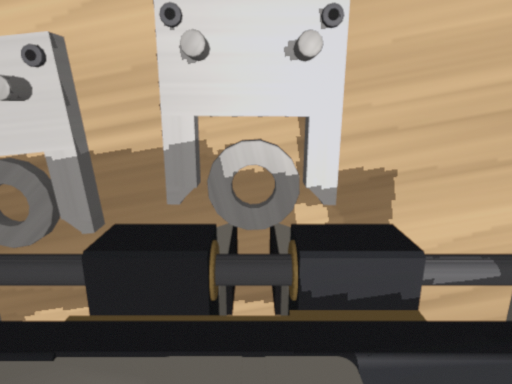

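apply_moves(
  motion=[
    {"offset":[4,-0.3,0],"rotation":[0,0,0]},
    {"offset":[4,0,0],"rotation":[0,0,0]},
    {"offset":[3,0,0],"rotation":[0,0,0]},
    {"offset":[2,0,0],"rotation":[0,0,0]},
    {"offset":[2,0,0],"rotation":[0,0,0]},
  ],
)

```text
time: 21.48
tool_pos: [0.6314, -0.0048, 0.068]
tool_rot: [3.141, 0.013, -0.178]
contact_force: [-10.7, 1.1, 6.6]
opening: 0.016
```

```bash
python3 - <<'E'
from h import *
plan([0.6282,-0.005,0.07],-.178)
s=observe();p=read_camera('wrist'); save(p,'w20')
E
```

```text
t 21.48 pos [ 0.6314 -0.0048  0.068 ] rot [ 3.141  0.013 -0.178] F [-10.7   1.1   6.6] op 0.016
offset total [-3.1  0.8 -2. ] norm 3.8 rows>= 1
tilt fix rotvec to yaw [ 0.0002  0.0131 -0.0001]
```

View pics/w20.png

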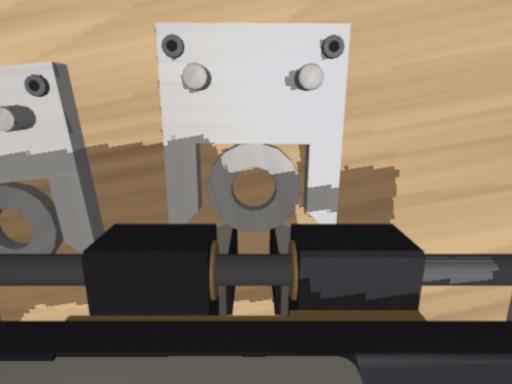

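apply_moves(
  motion=[
    {"offset":[-4,0,-0.5],"rotation":[0,0.01,0]},
    {"offset":[-10,0,0],"rotation":[0,0,0]},
    {"offset":[-12,0,0],"rotation":[0,0,0]},
    {"offset":[0,0,-25],"rotation":[0,0,0]},
    {"offset":[0,0,-35],"rotation":[0,0,0]},
    {"offset":[-20,0,-35],"rotation":[0,0,0]},
    {"offset":[-20,0,-30],"rotation":[0,0,0]},
    {"offset":[0,0,0],"rotation":[0,0,0]},
  ],
)

```text
time: 22.2
tool_pos: [0.5639, 0.0073, 0.1958]
tool_rot: [3.141, 0.003, -0.178]
contact_force: [2.2, -1.0, -0.0]
opening: 0.0159
```

```bash
python3 - <<'E'
from h import *
s=st();p=read_camera('wrist'); save(p,'w21')
for q in ['washer1_mid','nest_empty_seat','set_washer_mid']: print(q,[(np.round(r['location'],4).tolist(),round(r['score'],2)) for r in tip_of(q,p)[:4]])
t=read_camera('side'); save(t,'s21')
E
```

```text
t 22.2 pos [0.5639 0.0073 0.1958] rot [ 3.141e+00  3.000e-03 -1.780e-01] F [ 2.2 -1.  -0. ] op 0.0159
washer1_mid [([0.6561, -0.0112, 0.0003], 0.88)]
nest_empty_seat []
set_washer_mid [([0.6586, 0.1033, 0.0069], 0.72)]
```

View pics/w21.png

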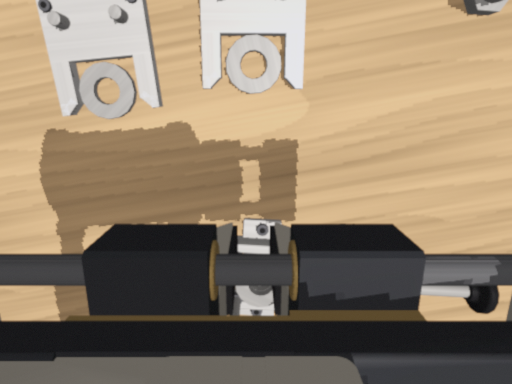

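View pics/s21.png

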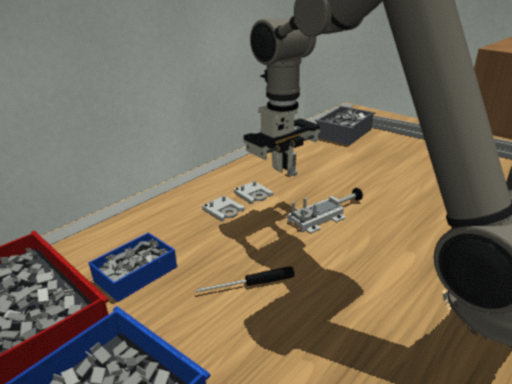

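```bash
python3 - <<'E'
from h import *
st();p=read_camera('wrist')
cv2.imwrite('pics/w22.png',cv2.resize(p['img'][0:130,30:330],None,fx=2.6,fy=2.6,interpolation=cv2.INTER_CUBIC)[:,:,::-1])
t=read_camera('side'); print([(np.round(r['location'],4).tolist(),round(r['score'],2)) for r in tip_of('plunger_face',t)[:2]])
E
```

```text
t 22.45 pos [0.5637 0.0068 0.1887] rot [ 3.141  0.013 -0.179] F [-0.1  0.2  0.3] op 0.0162
[([0.4332, -0.1791, 0.0267], 0.69), ([0.4852, 0.0182, 0.0304], 0.49)]
```

View pics/w22.png

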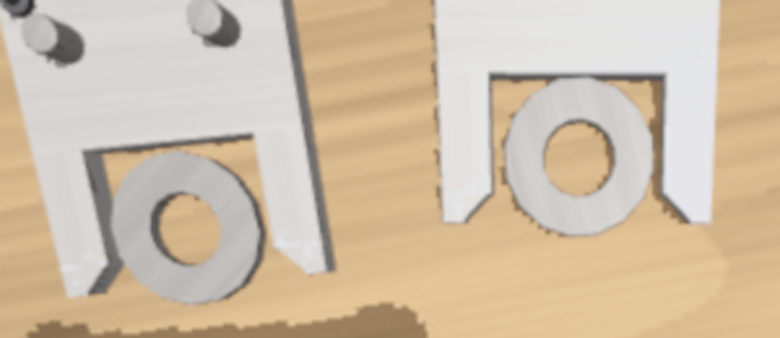

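```bash
python3 -c "
from h import *
print(hand_in())"
```

```text
the job is handed in; nothing more can be done
None
```

The job is done and handed in, at about 22.5 s on the robot's clock.

- **Press:** I pressed the knob in once. It stopped at about 70.7 mm of travel with 39 N along the plunger, and one washer came out. The plunger sprang back: its face was seen at its rest position in the top camera afterwards and the side camera at the end.
- **Push:** I pushed the washer flat across the bench in three straight strokes. I used the two fingertips held 16 mm apart instead of one, because that keeps the disc centred. The last stroke went along the nest's axis until the washer stopped against the back wall with about 11 N. Then I backed off and raised the arm clear.
- **Last checks:**
  - The wrist picture shows the washer touching the back wall and centred between the pocket's sides.
  - The network put its centre at (0.656, −0.011), within 4 mm of my estimate of the seat at (0.659, −0.010).
  - The network put the washer in the full nest within about 5 mm of its first reading.
  - I touched nothing but the knob and the washer. I compared the bolt, screwdriver and bin with the start only by eye, as far as they showed in the last pictures.
- **Disagreements and gaps:**
  - Mid-stroke the fingertips rode up twice, to about 7 mm above the bench against the 8 mm thick washer. I lowered them each time, and the washer stayed flat.
  - The empty nest's seat was not re-detected in the last wrist picture. That it is home rests on the push force and the picture.

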